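Put the mixing pot away in the pedal caddy

ROBOT

A 6-joint arm with a two-finger parallel gripper is mounted at the origin on the work surface. World frame = base frame: x ahead of the robot, y to its left, z up, the work surface at z = 0. Lengths are in mm, angles in degrees, forces in N, time in s.
With the tool pointing down it reaches from about 325 to 775 mm from the base axis. Payload 5.5 kg.
Tool frame: the origin (TCP) lies midway between the tips of the shut fingers; the grasp point (between the pads) lies 19 mm behind it; z points along the fingers, y is the line along which they close (so a half turn about z gives the same grasp; the last joint's range is limited). The gripper opens to 88 mm and grips with 3 to 60 N. Pads are 20 mm wide; open, the fingers measure 115 mm over their backs; the gripper's body (75 mm by 178 mm) begins 61 mm behind the grasp point.
Start: joints at [-78.478, 5.22, 70.514, -0, 104.267, -3.249], TCP at [152.971, -580.186, 222.631] pointing down, gripper open.
Joint ranges: [-164.24, 164.24], [-49.07, 125.15], [9.68, 141.18], [-86.29, 266.29], [3.28, 154.24], [-151.56, 151.56]. Speed limits (degrees/s): [147.25, 147.25, 172.46, 180, 180, 180].

INTERFACE

Orientations are given as [roll, pitch, yaw] about the fixed x, y, z axes, in that order (R = Rz(yaw) Ry(pitch) Rx(roll)).
In Python, from rig import robot gives the robot as it stands. The module is installed in compiled form; this text tells all that it offers.
- The arm moves only by the tool send_rows, never from a script. Its argument "increments" is text: rows parted by semicolons, each of 6 numbers parted by spaces: the shift along the tool's x, y, z in mm, then the turn, a rotation vector about the tool's x, y, z in rad. In form: x y z wx wy wz; .... A call has 1 to 20 rows; each row is the pose to reach, as a shift and turn from the pose commanded when the call began, along the tool's axes at that moment; what a row does not reach only later rows make up. A row lasts 1/8 s, in which the tool goes at most 62.5 mm and 10.7 degrees, less where a joint would pass 70% of its speed; a pose out of reach is approached as far as the arm can. A call with a gripper value outside its range is refused whole. "hand" is the finger opening in mm, from 0 to 87.8, set as the call begins (left out, the last holds). The fingers move at their own pace and stop on an object; the grip force is fixed at half the most. Time passes only in rows, so rows that repeat a pose let the fingers close. It gives the time, the measured TCP pose, the force, the opening and the grip force at its end, in the units of the state.
- robot.state(): the state, without advancing time (a new reading comes with each control period).
- robot.capture(name): name is "scene" or "top" or "wrist"; returns (picture, depth): 384x512x3 uint8, red, green, blue; 384x512 float32, mm along the optical axis (not along the pixel's ray), 0 where there is no reading.
- robot.camera_model(name): a dict with "mtx" (3x3 intrinsics, pixels), "extrinsics" (4x4, takes a point from world to camera coordinates). Camera axes: x right, y down, z forward; pixel columns grow to the right and rows downward; lengths in mm; the calibration is good to about 2 mm. The wrist camera is an equidistant fisheye: a pixel r from the principal point sees the ray r / f radians off the axis. A picture is of the moment at which its call begins: read the wrist's pose just before it. camera_model takes no time and is no camera call; for the wrist camera it gives the pose at the moment of the call.
- robot.sign_off(): hands the job in; it is judged then, once.
The state is a dict: "clock": time; "joint_positions": joint angles; "qvel": joint speeds; "joint_efforts": joint torques, N m; "position": TCP position; "eef_rot": TCP orientation; "ft_force": force on the tool from outside, world axes, zero at the start; "wrist_torque": the same for the moment, N m; "finger_gap": finger opening in mm; "grasp_force": force on a finger pad.
Only numpy, scipy, OpenCV 4.12 (cv2) and the standard library are available. Lean on these libraries where they do the work, as an engineer would, in place of code of your own. Each camera call takes 0.05 s, during which the arm holds its last target. There are 200 camera calls.

TASK

Press the pedal of the pot caddy down to its stop so that its catch lets go and the lid springs open, and let the pedal come back up. Then put the loose steel mixing pot away: nest it gently, upright and fully down, in the matching pot that stands in the caddy, without dropping it. Leave that pot standing in the caddy, and do not disturb the other things on the table.

Things in the scene. Friction and masses are not known exactly. Their poses are not given: they have to be found in the camera images.
- caddy: Grey painted open box fixed to the table, 200 (x) by 210 (y) by 100 mm high, walls and floor 5 mm. Origin: centre of its underside. Its pedal is on its -x side, its lid is hinged along its +x rim. It stands turned on the table (yaw varies), the pedal roughly to the robot's right.
- pedal (a joint): Spring pedal, rad: 0 = up at rest, 0.34 = down on its stop. Hinged 25 mm outside the caddy's -x wall, 20 mm above the table; pressing its outer end down swings the upright hook (26 mm wide, top 112 mm above the table) off the lid. The catch lets go at about 0.25. It springs back when released; about 8 N at the pad on the stop.
- pedal_press (a point): Middle of the ribbed rubber pad on top of the pedal, 90 mm out from the pedal's hinge; pad 70 by 78 mm. Moves with the pedal: about 58 mm above the table at rest, about 29 mm on the stop. Axes as the caddy's when at rest.
- lid (a joint): Sprung flat lid of the caddy, rad: 0 = shut under the hook, 2.6 = fully open, lying back beyond the caddy's +x side. Once let go it opens by itself in about 2 to 3 s and stays open.
- lid_edge (a point): Middle of the lid's front edge (lip), at its upper face; the lid is 222 mm from hinge to lip, 212 mm wide, 6 mm thick.
- pot: The loose steel mixing pot on the table, standing upright outside the caddy. Round, hollow, 62 mm high: a cone of 36 mm diameter at the foot to 54 mm at 40 mm height, then a straight collar of 64 mm diameter from 40 to 62 mm height. Wall 3 mm, floor 5 mm. Origin: centre of its underside, z up.
- stored_pot: An identical steel pot standing upright on the caddy's floor (hidden under the lid at the start), within 10 mm or so of the middle. Origin: centre of its underside, z up. A pot nested fully in it has its origin about 22 mm higher: the upper pot's collar rests on the lower pot's rim.
- brush_jar: Bystander: empty glass jar with two brushes standing in it, 76 mm diameter, 95 mm high (180 mm with brushes). Origin: centre of its underside.
- paint_bottle: Bystander: closed blue paint bottle, 56 mm diameter, 150 mm high. Origin: centre of its underside.
- brush: Bystander: brush lying on the table. Origin: its underside.
There are look-alikes about, which are no part of the job. What is shaped like the pot but purple is not meant.

How it is judged (in metres and radians):
On the way:
1. the pedal is pressed down to its stop (at least 0.31 of 0.34 rad) and held there 0.1 s (value of joint pedal above 0.31 rad), for 0.1 s.
At the end, for the whole second after the job is handed in: The lid is open (over 2.3 rad) and the pedal is back up (under 0.06 rad); the stored pot stands upright on the caddy's floor; the loose pot is nested fully in it: axes within 6 mm, origin 18 to 26 mm above the stored pot's, both within 0.12 rad of upright and at rest (value of joint lid above 2.3 rad and value of joint pedal below 0.06 rad and horizontal distance between pot and stored_pot below 0.006 m and z of pot in the frame of stored_pot between 0.018 and 0.026 m and angle between each of pot, stored_pot's own z axis and vertical below 0.12 rad and z of stored_pot in the frame of caddy below 0.01 m and x of stored_pot in the frame of caddy between -0.08 and 0.08 m and y of stored_pot in the frame of caddy between -0.085 and 0.085 m and linear speed of each of pot, stored_pot below 0.02 m/s); the robot touches nothing.
It fails at once if the pot is dropped (falling faster than 0.6 m/s out of the fingers) (contact force between the fingers and pot below 0.05 N and linear speed of pot above 0.6 m/s).
It fails at once if the brush jar, the paint bottle or the brush is moved by more than 30 mm (distance of any of brush_jar, paint_bottle, brush from where it was at the start of the episode above 0.03 m).
It also fails if it takes over 58 s, if anything falls off the work surface, if the arm or the gripper's body presses on something with over 40 N, if the wrist force passes 120 N, or if a joint passes its speed limit or range.

## Working session

There is one attempt and no reset: what is moved stays moved. The work goes in short steps, Python scripts to look and compute and a tool call to move; the robot and the scene stay as the last step left them, time stands still between calls to the robot, and variables do not carry over. Pictures are saved under pics/ and viewed, at most 10 in all, crops included, and the job is handed in when it is done.

Besides the shell and the picture viewer there is one more tool, called after ">>>" as name(argument=value, ...) on one line, values as JSON. send_rows: Moves the arm, as the interface text tells. Its arguments: {"type":"object","properties":{"increments":{"type":"string"},"hand":{"type":"number"}},"required":["increments"]}

```bash
mkdir -p pics; cat > h.py <<'E'
import numpy as np, cv2
from rig import robot
def cap(n):
    m=robot.camera_model(n); p,d=robot.capture(n)
    return p,d,np.array(m["mtx"]),np.array(m["extrinsics"])
def cloud(d,K,E):
    v,u=np.mgrid[:d.shape[0],:d.shape[1]]
    c=np.stack([(u-K[0,2])/K[0,0]*d,(v-K[1,2])/K[1,1]*d,d],-1)
    return (c-E[:3,3])@E[:3,:3]   # R^T (c-t)
def ray(u,v,z,K,E):
    r=E[:3,:3].T@np.array([(u-K[0,2])/K[0,0],(v-K[1,2])/K[1,1],1]); o=-E[:3,:3].T@E[:3,3]
    return o+r*(z-o[2])/r[2]
E
cat > a.py <<'E'
from h import *
s=robot.state(); print(s)
for n in("scene","top"):
    p,d,K,E=cap(n); cv2.imwrite(f"pics/{n}0.png",p[...,::-1]); np.savez(f"{n}0.npz",p=p,d=d,K=K,E=E)
    print(n,K.round(1).tolist(),(-E[:3,:3].T@E[:3,3]).round(),E[2,:3].round(2))
E
python3 a.py; python3 -c "
import cv2,numpy as np
a=cv2.imread('pics/scene0.png');b=cv2.imread('pics/top0.png')
cv2.imwrite('pics/t.png',cv2.resize(b,(800,600)));cv2.imwrite('pics/s.png',cv2.resize(a,(800,600)))"
```

```text
{'clock': 0.0, 'joint_positions': array([-7.84787568e+01,  5.26121857e+00,  7.05800192e+01, -2.71171540e-03,
        1.04266968e+02, -3.24735026e+00]), 'qvel': array([-0.03633479, -0.02986906, -0.16161624, -0.02822684, -0.06560016,
       -0.00260163]), 'joint_efforts': array([-3.19273262e-03, -4.46446180e+01, -4.06447363e+01,  6.95489254e-02,
        2.94229842e-02, -1.50297237e-04]), 'position': array([ 152.88685851, -579.89086477,  221.54496812]), 'eef_rot': array([-1.79891819e+02, -3.50436453e-03,  1.47679243e+01]), 'ft_force': array([-0.09868458, -0.08279   ,  1.2939756 ]), 'wrist_torque': array([-0.0642428 , -0.02426534, -0.04733112]), 'grasp_force': 0.0, 'finger_gap': 87.93703969702806}
scene [[396.8, 0.0, 253.4], [0.0, 396.8, 188.9], [0.0, 0.0, 1.0]] [1078.  603.  852.] [-0.47 -0.57 -0.67]
top [[434.7, 0.0, 253.4], [0.0, 434.7, 194.2], [0.0, 0.0, 1.0]] [ 347.  -57. 1324.] [ 0.13  0.01 -0.99]
```

View pics/t.png

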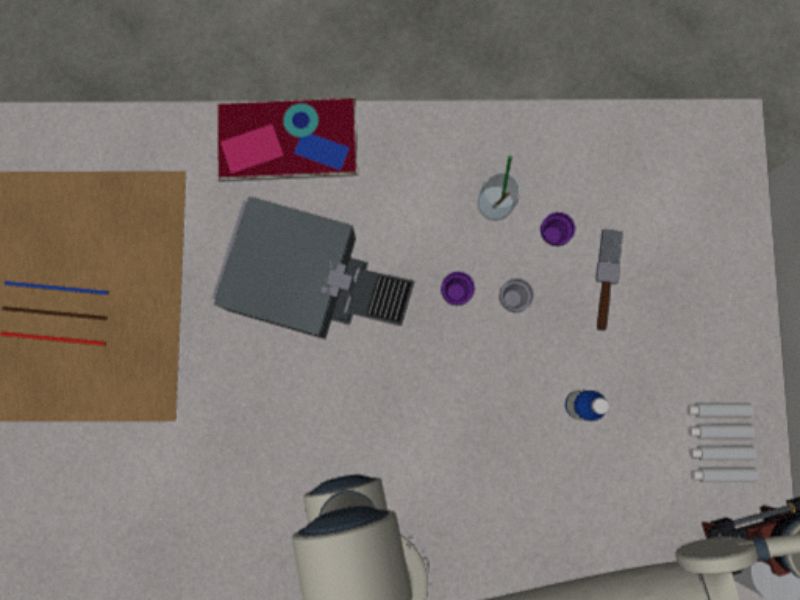

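View pics/s.png

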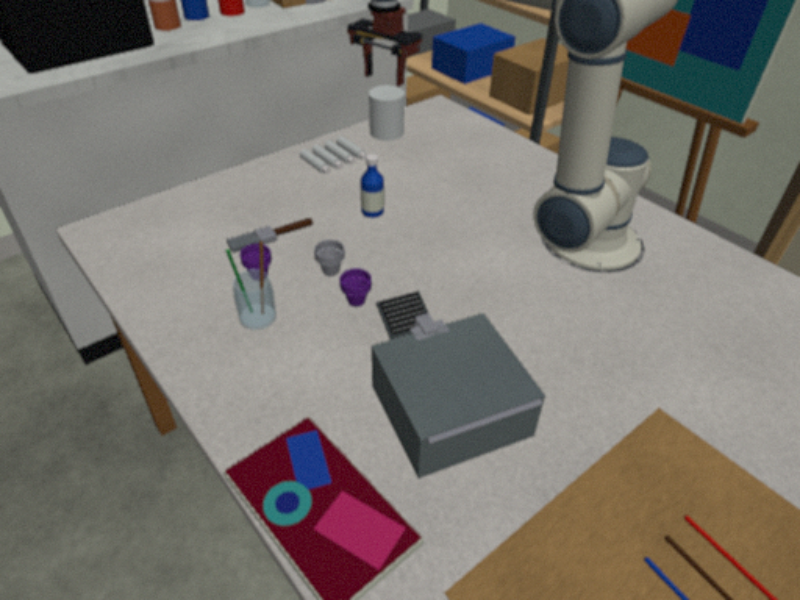

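The top view (800x600 scale) shows the lid and box at (285,265), the hook at (340,278) and the pedal pad at (390,297). Candidates for the pot are the grey one at (516,295), two purple look-alikes at (458,288) and (557,228), the glass jar at (498,197) and a large grey can under the gripper at about (780,580). I choose the grey one at (516,295), beside a purple pot. The bottle is at (588,405) and a spatula or brush at (608,280).

```bash
cat > b.py <<'E'
from h import *
T=np.load("top0.npz"); S=np.load("scene0.npz")
def inv(F,w): c=F["E"][:3,:3]@w+F["E"][:3,3]; q=F["K"]@c; return q[:2]/q[2]
s=512/800
P=cloud(T["d"],T["K"],T["E"])
Q=cloud(S["d"],S["K"],S["E"])
for nm,(u,v),z in [("pot",(516,293),62),("pur1",(458,288),62),("pur2",(557,228),62),("jar",(498,197),95),("bottle",(600,406),150),("pad",(390,297),58),("hook",(340,278),112),("brush",(608,265),10)]:
    print(nm,ray(u*s,v*s,z,T["K"],T["E"]).round(), "depthpt",P[int(v*s),int(u*s)].round())
# points in height bands, both clouds
for nm,C in(("top",P),("scene",Q)):
    X=C.reshape(-1,3); X=X[np.isfinite(X).all(1)]
    box=X[(X[:,0]>330)&(X[:,0]<620)&(X[:,1]>-40)&(X[:,1]<280)]
    lid=box[(box[:,2]>98)&(box[:,2]<109)]; hk=box[(box[:,2]>109)&(box[:,2]<125)]
    r=cv2.minAreaRect(lid[:,:2].astype(np.float32)); print(nm,"lid",len(lid),np.round(r[0]),np.round(r[1]),round(r[2],1),"z",np.median(lid[:,2]).round(1))
    print(" hook",len(hk),hk.mean(0).round(1) if len(hk) else 0)
    g=ray(516*s,293*s,62,T["K"],T["E"])
    b=X[(np.hypot(X[:,0]-g[0],X[:,1]-g[1])<45)]
    rim=b[(b[:,2]>54)&(b[:,2]<70)]
    if len(rim):
        c,rad=cv2.minEnclosingCircle(rim[:,:2].astype(np.float32)); print(" rim",len(rim),np.round(c,1),round(rad,1),"zmax",np.percentile(b[:,2],98).round(1))
    A=X[(X[:,2]>35)&(X[:,2]<75)&(X[:,0]>300)&(X[:,0]<520)&(X[:,1]>-60)&(X[:,1]<75)]
    if len(A): 
        r=cv2.minAreaRect(A[:,:2].astype(np.float32)); print(" pad",len(A),np.round(r[0]),np.round(r[1]),round(r[2],1),np.percentile(A[:,2],[5,50,95]).round())
E
python3 b.py
python3 -c "
import cv2
b=cv2.imread('pics/top0.png')[150:230,180:390]; b=cv2.resize(b,None,fx=3.8,fy=3.8,interpolation=cv2.INTER_CUBIC)
cv2.imwrite('pics/c.png',b)"
```

```text
pot [ 536. -275.   62.] depthpt [ 547. -285.   -0.]
pur1 [ 546. -166.   62.] depthpt [ 557. -171.    0.]
pur2 [ 661. -356.   62.] depthpt [ 676. -366.   14.]
jar [ 712. -240.   95.] depthpt [ 739. -251.    7.]
bottle [ 328. -398.  150.] depthpt [ 330. -398.  150.]
pad [530. -38.  58.] depthpt [531. -37.  56.]
hook [557.  51. 112.] depthpt [560.  53. 112.]
brush [ 599. -466.   10.] depthpt [ 599. -462.   22.]
top lid 3009 [562. 152.] [236. 172.] 73.7 z 106.0
 hook 729 [548.9 135.6 110.6]
 rim 91 [ 533.7 -276.1] 32.3 zmax 64.0
 pad 310 [502.   7.] [136.  41.] 85.7 [38. 56. 68.]
scene lid 3378 [561. 154.] [236. 169.] 74.4 z 106.5
 hook 232 [551.5 102.6 110.8]
 rim 103 [ 535.6 -276.7] 33.9 zmax 63.4
 pad 167 [503. -39.] [48. 41.] 74.3 [51. 60. 67.]
```

View pics/c.png

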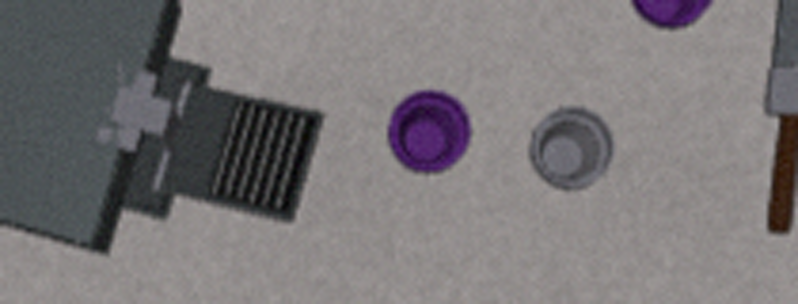

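The crop shows the grey steel pot at (570,148), with a purple one beside it at (428,130) and the pad at (268,158). The choice stands. Next I refine the caddy pose without clipping.

```bash
cat > c.py <<'E'
from h import *
for n in("top","scene"):
    F=np.load(n+"0.npz"); X=cloud(F["d"],F["K"],F["E"]).reshape(-1,3)
    L=X[(X[:,2]>102)&(X[:,2]<110)&(X[:,0]>380)&(X[:,0]<720)&(X[:,1]>20)&(X[:,1]<330)]
    h=cv2.convexHull(L[:,:2].astype(np.float32)); r=cv2.minAreaRect(L[:,:2].astype(np.float32)); 
    print(n,np.round(r[0],1),np.round(r[1],1),round(r[2],1))
    c=np.array(r[0]); best=min([r[2]+90*k for k in range(-2,3)],key=lambda a:abs(a-73)); 
    a=np.radians(best); ex=np.array([np.cos(a),np.sin(a)]); ey=np.array([-ex[1],ex[0]])
    l=(L[:,:2]-c); 
    for nm,e in(("x",ex),("y",ey)): print(nm,np.percentile(l@e,[0.2,1,99,99.8]).round(1))
    pc=L[:,:2].mean(0); 
    P=X[(X[:,2]>40)&(X[:,2]<75)]; q=(P[:,:2]-c); k=(abs(q@ey)<60)&(q@ex<-125)&(q@ex>-270); P=P[k];q=q[k]
    print("yaw",best,"pad caddy-y",np.percentile(q@ey,[2,50,98]).round(1),"x",np.percentile(q@ex,[1,50,99]).round(1))
    for xx in(-245,-230,-215,-200,-185,-170): 
        m=abs(q@ex-xx)<5; print(xx,m.sum(),P[m,2].mean().round(1) if m.any() else 0, end="; ")
    print("pad pred at -215", (c-215*ex).round(1))
E
python3 c.py
```

```text
top [581.2 146.7] [235.7 212.1] 73.7
x [-103.2  -92.1  114.7  116.6]
y [-105.3 -103.1  103.8  105.7]
yaw 73.676025390625 pad caddy-y [-42.7   1.7  43.1] x [-226.7 -192.3 -152. ]
-245 0 0; -230 23 65.0; -215 101 65.8; -200 99 59.1; -185 98 54.0; -170 97 48.3; pad pred at -215 [520.7 -59.6]
scene [582.6 147.9] [236.1 213. ] 73.8
x [-104.9  -91.4  115.4  116.8]
y [-105.7 -104.7  103.   105.3]
yaw 73.7686538696289 pad caddy-y [-43.3  -7.5  42.4] x [-227.5 -193.9 -156.7]
-245 0 0; -230 20 65.1; -215 89 64.5; -200 98 58.9; -185 97 53.1; -170 64 47.1; pad pred at -215 [522.5 -58.5]
```

>>> send_rows(increments="20 -17 0 0 0 -0.04; 60 -51 0 0 0 -0.12; 100 -85 0 0 0 -0.2; 140 -119 0 0 0 -0.28; 180 -153 0 0 0 -0.36; 220 -187 0 0 0 -0.44; 260 -221 0 0 0 -0.52; 300 -255 0 0 0 -0.6; 340 -289 10 0 0 -0.68; 380 -323 20 0 0 -0.76; 420 -357 40 0 0 -0.84; 460 -391 60 0 0 -0.92; 485 -412 70 0 0 -1; 496 -420 73 0 0 -1.03; 496 -420 73 0 0 -1.03", hand=0)

```text
clock: 1.98
position: [525.4, -47.6, 149.4]
eef_rot: [-180.0, 0.0, 73.8]
ft_force: [0.0, 0.6, 0.2]
finger_gap: 0.3
grasp_force: 0.0
```

>>> send_rows(increments="0 0 25 0 0 0; 0 0 50 0 0 0; 0 0 70 0 0 0; 0 0 85 0 0 0; 0 0 95 0 0 0; 0 0 105 0 0 0; 0 0 112 0 0 0; 0 0 117 0 0 0; 0 0 120 0 0 0; 0 0 122 0 0 0; 0 0 122 0 0 0")

```text
clock: 3.35
position: [526.4, -49.2, 29.4]
eef_rot: [179.8, 0.1, 73.7]
ft_force: [-3.5, -5.6, 8.1]
finger_gap: 0.5
grasp_force: 3.6
```

>>> send_rows(increments="0 0 2 0 0 0; 0 0 4 0 0 0; 0 0 6 0 0 0; 0 0 6 0 0 0; 0 0 6 0 0 0")

```text
clock: 3.98
position: [526.7, -49.3, 28.1]
eef_rot: [179.7, 0.1, 73.8]
ft_force: [-13.4, -3.1, 29.9]
finger_gap: 0.4
grasp_force: 15.0
```

>>> send_rows(increments="0 0 -8 0 0 0; 0 0 -25 0 0 0; 0 0 -50 0 0 0; 0 0 -80 0 0 0; 0 0 -120 0 0 0; -20 0 -150 0 0 0; -50 0 -160 0 0 0; -90 0 -160 0 0 0; -130 0 -160 0 0 0; -170 0 -160 0 0 0; -200 0 -160 0 0 0; -200 0 -160 0 0 0", hand=87)

```text
clock: 5.48
position: [468.9, -241.1, 181.4]
eef_rot: [-179.9, -0.0, 73.6]
ft_force: [0.2, -0.1, -0.3]
finger_gap: 87.0
grasp_force: 0.0
```

```bash
cat > d.py <<'E'
from h import *
import sys
k=sys.argv[1]
for n in("top","scene"):
    p,d,K,E=cap(n); np.savez(f"{n}{k}.npz",p=p,d=d,K=K,E=E)
    X=cloud(d,K,E); c=np.array([585.7,160.8]); a=np.radians(73.7); ex=np.array([np.cos(a),np.sin(a)]); ey=np.array([-ex[1],ex[0]])
    q=X[...,:2]-c; x=q@ex; y=q@ey; z=X[...,2]
    m=(abs(x)<85)&(abs(y)<90)&(z>50)&(z<100)
    if m.sum()>10:
        (cx,cy),r=cv2.minEnclosingCircle(X[m][:,:2].astype(np.float32)); print(n,"rim",m.sum(),cx,cy,r,np.percentile(z[m],[5,50,95]).round(1), "caddyxy",((np.array([cx,cy])-c)@ex).round(1),((np.array([cx,cy])-c)@ey).round(1))
    w=(abs(x)<112)&(abs(y)<112)&(z>92)&(z<106); W=X[w]; print(" walls",w.sum(),np.percentile(x[w],[1,99]).round(1),np.percentile(y[w],[1,99]).round(1))
    l=(z>110)&(z<260)&(x>95)&(x<330)&(abs(y)<100); print(" lid pts",l.sum(), np.polyfit(x[l],z[l],1).round(3) if l.sum()>50 else 0)
    pd=(x<-175)&(x>-245)&(abs(y)<35)&(z>20)&(z<90); print(" pedal z",np.median(z[pd]).round(1),pd.sum())
    cv2.imwrite(f"pics/{n}{k}.png",cv2.resize(p[...,::-1],(800,600)))
E
python3 d.py 1; python3 -c "
import cv2
b=cv2.imread('pics/top1.png');cv2.imwrite('pics/tc1.png',b[150:450,50:650])"
```

```text
top rim 135 576.2113647460938 147.9407501220703 32.46114730834961 [50.7 64.2 71.4] caddyxy -15.0 5.5
 walls 834 [-105.3  111.6] [-104.3  105.4]
 lid pts 5241 [ 0.595 39.971]
 pedal z 58.3 525
scene rim 262 578.336181640625 149.72132873535156 33.7352294921875 [51.  61.1 68.2] caddyxy -12.7 4.0
 walls 1095 [-105.2  110.6] [-105.6  104.6]
 lid pts 4901 [ 0.593 40.622]
 pedal z 57.4 448
```

View pics/tc1.png

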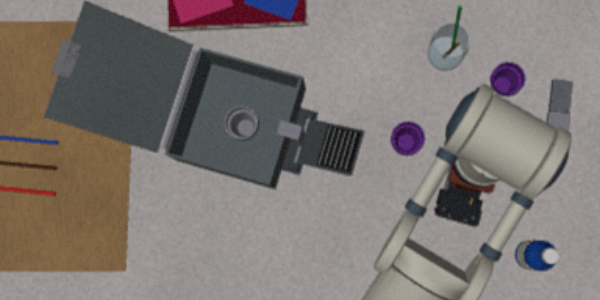

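The lid is fully open and the pedal is back up. The stored pot stands in the box at crop pixel (242,124), about (577,149). For an accurate relative position, I'll look with the wrist camera over the stored pot and then over the loose pot.

>>> send_rows(increments="20 0 0 0 0 0; 60 0 0 0 0 0; 110 0 0 0 0 0; 160 0 0 0 0 0; 210 0 0 0 0 0; 260 0 0 0 0 0; 310 0 0 0 0 0; 360 -3 0 0 0 0; 390 -6 0 0 0 0; 404 -6 0 0 0 0; 404 -6 0 0 0 0; 404 -6 0 0 0 0")

```text
clock: 7.08
position: [576.5, 149.3, 181.8]
eef_rot: [180.0, 0.0, 73.7]
ft_force: [0.4, 0.4, 0.6]
finger_gap: 86.8
grasp_force: 0.0
```

```bash
cat > w.py <<'E'
from h import *
import sys
k=sys.argv[1]
s=robot.state(); p,d,K,E=cap("wrist"); np.savez(f"wrist{k}.npz",p=p,d=d,K=K,E=E,pos=s["position"])
print(s["position"],s["eef_rot"],K.round(1).tolist(),(-E[:3,:3].T@E[:3,3]).round(1),E[2,:3].round(3),d.min(),d.max())
cv2.imwrite(f"pics/wrist{k}.png",p[...,::-1])
E
python3 w.py 1
```

```text
[576.53928911 149.31586614 181.75801035] [1.79992447e+02 2.06838629e-02 7.37476724e+01] [[297.3, 0.0, 254.4], [0.0, 297.3, 186.9], [0.0, 0.0, 1.0]] [599.1 227.  343. ] [-0.084 -0.286 -0.955] 0.0 1324.752
```

View pics/wrist1.png

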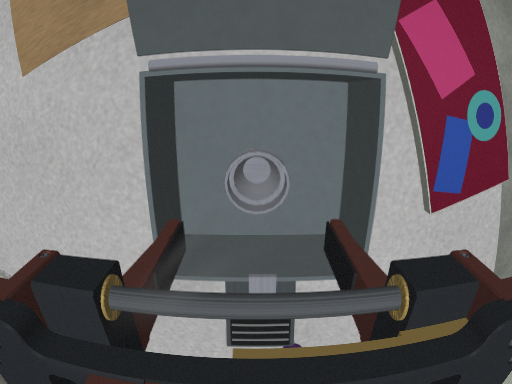

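The wrist view shows the stored pot's rim as a ring centred near (257,182), between the open fingertips. Next I fit its rim.

```bash
cat > f.py <<'E'
from h import *
import sys
def fit(k,zr,g,far=45):
    F=np.load(f"wrist{k}.npz"); p,d,K,E=F["p"],F["d"],F["K"],F["E"]
    v,u=np.mgrid[:384,:512]; px=np.stack([u,v],-1).reshape(-1,1,2).astype(np.float64)
    n=cv2.fisheye.undistortPoints(px,K,np.zeros(4)).reshape(384,512,2)
    rays=np.dstack([n,np.ones((384,512))])@E[:3,:3]; o=-E[:3,:3].T@E[:3,3]
    P=o+rays*d[...,None]            # depth is along the axis
    pl=o+rays*((zr-o[2])/rays[...,2])[...,None]  # on the rim plane
    near=np.hypot(pl[...,0]-g[0],pl[...,1]-g[1])<far
    m=(near&(abs(P[...,2]-zr)<7)).astype(np.uint8)
    cs,_=cv2.findContours(m,cv2.RETR_EXTERNAL,cv2.CHAIN_APPROX_NONE); c=np.vstack(cs)[:,0]
    q=pl[c[:,1],c[:,0],:2]
    h=cv2.convexHull(q.astype(np.float32))[:,0]; A=np.c_[2*h,np.ones(len(h))]; s=np.linalg.lstsq(A,(h**2).sum(1),rcond=None)[0]
    print("pixels",m.sum(),"z",np.median(P[...,2][m>0]).round(1),"lsq",s[:2].round(1),"r",np.sqrt(s[2]+s[0]**2+s[1]**2).round(1),"enclosing",np.round(cv2.minEnclosingCircle(h)[0],1),round(cv2.minEnclosingCircle(h)[1],1),"tcp",F["pos"].round(1))
fit(sys.argv[1],float(sys.argv[2]),(float(sys.argv[3]),float(sys.argv[4])))
E
python3 f.py 1 67 577 149
```

```text
pixels 739 z 65.8 lsq [578.1 147.7] r 31.6 enclosing [578.  147.7] 31.7 tcp [576.5 149.3 181.8]
```

>>> send_rows(increments="-20 0 0 0 0 0; -60 0 0 0 0 0; -110 0 0 0 0 0; -160 0 0 0 0 0; -210 6 0 0 0 0; -260 20 0 0 0 0; -310 40 0 0 0 0; -360 60 0 0 0 0; -400 75 3 0 0 0; -415 80 5 0 0 0; -420 80 5 0 0 0; -420 80 5 0 0 0; -420 80 5 0 0 0")

```text
clock: 8.75
position: [536.4, -274.5, 177.2]
eef_rot: [180.0, -0.0, 73.9]
ft_force: [-0.2, -0.1, 0.0]
finger_gap: 87.0
grasp_force: 0.0
```

```bash
python3 w.py 2; python3 f.py 2 62 534.6 -276.4
```

```text
[ 536.44064053 -274.52911624  177.16890352] [ 1.79961794e+02 -6.42975948e-03  7.38691864e+01] [[297.3, 0.0, 254.4], [0.0, 297.3, 186.9], [0.0, 0.0, 1.0]] [ 558.8 -196.8  338.4] [-0.083 -0.286 -0.955] 0.0 1322.9614
pixels 725 z 60.7 lsq [ 535.8 -277.4] r 31.6 enclosing [ 535.8 -277.4] 31.8 tcp [ 536.4 -274.5  177.2]
```

>>> send_rows(increments="-1 0 20 0 0 0; -3 0 55 0 0 0; -3 0 85 0 0 0; -3 0 110 0 0 0; -3 0 125 0 0 0; -3 0 132 0 0 0; -3 0 134 0 0 0; -3 0 134 0 0 0; -3 0 134 0 0 0")

```text
clock: 9.93
position: [535.9, -278.9, 43.7]
eef_rot: [179.9, 0.0, 73.8]
ft_force: [-0.2, 0.7, 0.0]
finger_gap: 87.0
grasp_force: 0.0
```

>>> send_rows(increments="0 0 0 0 0 0; 0 0 0 0 0 0; 0 0 0 0 0 0; 0 0 0 0 0 0; 0 0 0 0 0 0; 0 0 0 0 0 0; 0 0 0 0 0 0; 0 0 0 0 0 0", hand=40)

```text
clock: 10.92
position: [535.5, -278.6, 42.8]
eef_rot: [180.0, 0.0, 73.8]
ft_force: [-0.4, -0.5, 0.8]
finger_gap: 63.6
grasp_force: 30.0
```

>>> send_rows(increments="0 0 -8 0 0 0; 0 0 -25 0 0 0; 0 0 -55 0 0 0; 0 0 -90 0 0 0; 5 0 -125 0 0 0; 25 0 -140 0 0 0; 65 -5 -140 0 0 0; 110 -15 -140 0 0 0; 155 -25 -140 0 0 0; 200 -35 -140 0 0 0; 245 -45 -140 0 0 0; 290 -55 -140 0 0 0; 335 -65 -140 0 0 0; 375 -73 -140 0 0 0; 405 -77 -140 0 0 0; 417 -78 -140 0 0 0; 420 -78 -140 0 0 0; 420 -78 -140 0 0 0; 420 -78 -140 0 0 0")

```text
clock: 13.3
position: [577.8, 145.5, 182.7]
eef_rot: [180.0, 0.0, 73.7]
ft_force: [-0.3, 0.7, -2.0]
finger_gap: 63.9
grasp_force: 30.0
```

```bash
python3 w.py 3; python3 d.py 3;python3 f.py 3 67 577 149; python3 f.py 3 202 577 148
```

```text
[577.84203592 145.48186023 182.74642352] [1.79991244e+02 1.27653956e-02 7.37073533e+01] [[297.3, 0.0, 254.4], [0.0, 297.3, 186.9], [0.0, 0.0, 1.0]] [600.5 223.2 343.9] [-0.084 -0.286 -0.955] 0.0 1325.6788
top rim 38 574.89453125 131.47918701171875 26.183366775512695 [51.1 64.5 71.1] caddyxy -31.2 2.1
 walls 505 [-105.5  111. ] [-104.2  105.4]
 lid pts 3461 [ 0.594 40.335]
 pedal z 58.0 523
scene rim 261 577.0534057617188 148.89109802246094 32.9615478515625 [51.2 61.1 68.5] caddyxy -13.9 5.0
 walls 1000 [-104.7  110.4] [-105.8  105. ]
 lid pts 4906 [ 0.592 40.653]
 pedal z 56.6 363
pixels 431 z 65.9 lsq [578.2 147.9] r 31.5 enclosing [578.2 147.9] 31.7 tcp [577.8 145.5 182.7]
pixels 3134 z 200.7 lsq [577.8 145.4] r 36.4 enclosing [579.8 151.3] 42.3 tcp [577.8 145.5 182.7]
```

View pics/wrist3.png

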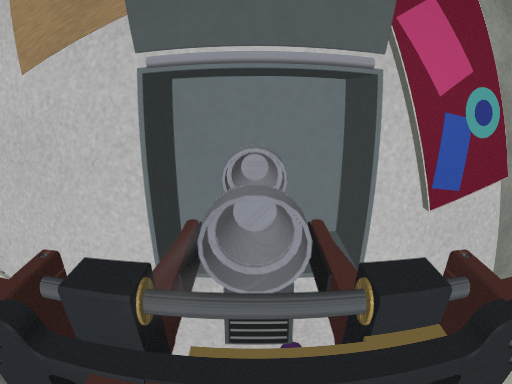

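The wrist view shows the held pot at (255,240), upright, with the stored pot behind it at (255,175). Next I fit the held pot's rim without the fingers.

```bash
sed -e 's/m=(near&/hs=cv2.cvtColor(p,cv2.COLOR_RGB2HSV); m=(near\&(hs[...,1]<50)\&(hs[...,2]>85)\&/' f.py > g.py; sed -i 's/    h=cv2.convexHull/    print(cv2.fitEllipse(c)); np.save("q.npy",q)\n    h=cv2.convexHull/;s/,far=45/,far=36/' g.py; python3 g.py 3 202 578 146.7; python3 g.py 3 67 578 148
```

```text
((254.35459899902344, 242.620361328125), (102.35664367675781, 113.48977661132812), 89.9070053100586)
pixels 2368 z 200.6 lsq [578.4 147.7] r 32.0 enclosing [578.4 147.7] 32.6 tcp [577.8 145.5 182.7]
((254.11634826660156, 178.54617309570312), (59.49040985107422, 62.12832260131836), 86.95182800292969)
pixels 416 z 66.0 lsq [578.2 147.9] r 31.5 enclosing [578.2 147.9] 31.7 tcp [577.8 145.5 182.7]
```

>>> send_rows(increments="0 0 10 0 0 0; 0 0 30 0 0 0; 0 0 50 0 0 0; 0 0 68 0 0 0; 0 0 80 0 0 0; 0 0 88 0 0 0; 0 0 94 0 0 0; 0 0 98 0 0 0; 0 0 100 0 0 0; 0 0 100 0 0 0; 0 0 100 0 0 0")

```text
clock: 14.82
position: [578.0, 146.5, 83.0]
eef_rot: [180.0, -0.0, 73.8]
ft_force: [-0.2, 0.3, -1.4]
finger_gap: 63.8
grasp_force: 30.0
```

>>> send_rows(increments="0 0 3 0 0 0; 0 0 6 0 0 0; 0 0 8 0 0 0; 0 0 10 0 0 0; 0 0 11 0 0 0; 0 0 11 0 0 0")

```text
clock: 15.58
position: [577.8, 146.5, 71.6]
eef_rot: [-180.0, 0.0, 73.8]
ft_force: [-0.2, -0.3, -1.5]
finger_gap: 63.7
grasp_force: 30.0
```

>>> send_rows(increments="0 0 0.5 0 0 0; 0 0 1 0 0 0; 0 0 1.5 0 0 0; 0 0 2 0 0 0; 0 0 2 0 0 0")

```text
clock: 16.2
position: [577.8, 146.5, 69.8]
eef_rot: [180.0, -0.0, 73.8]
ft_force: [-0.7, 0.5, -0.4]
finger_gap: 63.7
grasp_force: 30.0
```

>>> send_rows(increments="0 0 0.5 0 0 0; 0 0 1 0 0 0; 0 0 1 0 0 0; 0 0 1 0 0 0")

```text
clock: 16.7
position: [577.9, 146.6, 69.7]
eef_rot: [180.0, -0.0, 73.8]
ft_force: [-2.5, 0.3, 5.0]
finger_gap: 63.7
grasp_force: 30.0
```

>>> send_rows(increments="0 0 0 0 0 0; 0 0 0 0 0 0; 0 0 0 0 0 0; 0 0 0 0 0 0; 0 0 0 0 0 0; 0 0 -5 0 0 0; 0 0 -15 0 0 0; 0 0 -35 0 0 0; 0 0 -65 0 0 0; 0 0 -95 0 0 0; 0 0 -115 0 0 0; 0 0 -115 0 0 0; 0 0 -115 0 0 0", hand=87)

```text
clock: 18.32
position: [577.5, 146.4, 182.5]
eef_rot: [-179.9, 0.0, 73.8]
ft_force: [0.4, -0.1, -0.5]
finger_gap: 86.9
grasp_force: 0.0
```

```bash
python3 w.py 4; python3 f.py 4 89 578 148; python3 d.py 4; python3 - <<'E'
from h import *
# depth check: inner floor of nested pot & lower rim height
F=np.load("scene4.npz"); X=cloud(F["d"],F["K"],F["E"]).reshape(-1,3); r=np.hypot(X[:,0]-578,X[:,1]-148)
print("top z near pot", np.percentile(X[(r<33)&(X[:,2]<120)][:,2],[50,90,98]).round(1))
E
```

```text
[577.45838374 146.41871656 182.4745289 ] [-1.79917052e+02  4.41020427e-02  7.37835337e+01] [[297.3, 0.0, 254.4], [0.0, 297.3, 186.9], [0.0, 0.0, 1.0]] [600.3 224.2 343.7] [-0.085 -0.286 -0.954] 0.0 1322.6785
pixels 857 z 87.8 lsq [578.1 147.8] r 31.6 enclosing [578.1 147.8] 31.8 tcp [577.5 146.4 182.5]
top rim 103 576.0035400390625 148.0548553466797 31.796688079833984 [53.5 72.5 91.4] caddyxy -15.0 5.7
 walls 498 [-105.4  110.9] [-104.2  105.4]
 lid pts 3442 [ 0.593 40.58 ]
 pedal z 58.0 528
scene rim 570 577.7012329101562 148.9452362060547 33.51996612548828 [53.3 71.4 89.8] caddyxy -13.6 4.4
 walls 1102 [-104.8  110.3] [-105.7  104.8]
 lid pts 4908 [ 0.593 40.56 ]
 pedal z 56.9 358
top z near pot [61.4 86.6 90.4]
```

View pics/wrist4.png

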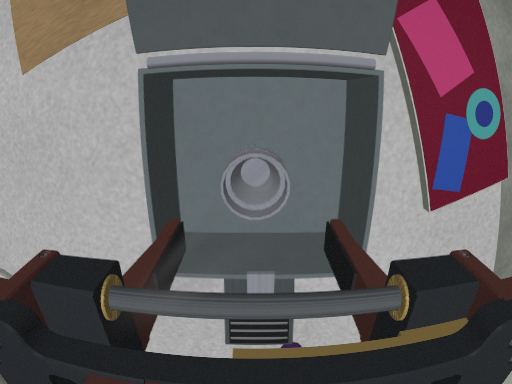

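The wrist view shows the pot nested at (255,185). Its rim is level at 88–89 mm, as expected, and its axis is at (578.1,147.8), matching the stored pot. The lid is open, the pedal is up and the gripper is clear, so I hand in.

```bash
python3 -c "
from rig import robot
print(robot.sign_off())"
```

```text
the job is handed in; nothing more can be done
None
```

The job is handed in at about 18 s: I pressed the pedal to its stop and it came back up, the lid is fully open, and the steel pot is nested in the stored pot within about 1 mm; sign-off returned no verdict.

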